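Load a tube rack into the bench loader

ROBOT

A 7-joint arm with a two-finger parallel gripper is mounted at the origin on the work surface. World frame = base frame: x ahead of the robot, y to its left, z up, the work surface at z = 0. Lengths are in m, angles in rad, forces in N, time in s.
With the tool pointing down it reaches from about 0.425 to 1.025 m from the base axis. Payload 3.6 kg.
Tool frame: the origin (TCP) lies midway between the tips of the shut fingers; the grasp point (between the pads) lies manip.grip_point_offset behind it (manip.grip_point_offset is the distance from the TCP to the grasp point, in m); y points along the fingers, z is the direction in which the jaws open and shut, and the axes are right-handed (so a half turn about y gives the same grasp; the last joint's range is limited). The gripper opens to 85 mm and grips with 20 to 120 N. Pads are 22 mm wide; open, the fingers measure 114 mm over their backs; the gripper's body (76 mm by 85 mm) begins 54 mm behind the grasp point. The pads swing forward as they close: fully open they stand 13 mm farther back than shut.
Start: joints at [1.192, 0.591, 0.048, 1.609, -0.033, 0.943, -0.034], TCP at [0.204, -0.696, 0.231] pointing down, gripper open.
Joint ranges: [-2.69, 2.69], [-0.47, 2.24], [-1.27, 1.36], [0.19, 2.51], [-1.53, 4.68], [0.08, 2.07], [-3.09, 3.09]. Speed limits (rad/s): [2.57, 2.57, 3.14, 3.14, 3.14, 3.14, 3.14].

INTERFACE

Orientations are given as a unit quaternion [x, y, z, w].
In Python, from station import manip gives the robot as it stands. The module is installed in compiled form; this text tells all that it offers.
- The arm moves only by the tool move_arm, never from a script. Its argument "targets" is a list of rows, each an object with "dp": the shift along the tool's x, y, z in cm, a list of three; "delta_rot": the turn, a rotation vector about the tool's x, y, z in degrees, a list of three. A call has 1 to 5 rows; each row shifts and turns the commanded pose from where the row before left it, along the tool's axes as they then stand; what a row does not reach is not made up. A row lasts 1/12 s, in which the tool goes at most 41.7 mm and 7.16 degrees, less where a joint would pass 70% of its speed; a pose out of reach is approached as far as the arm can. A call with a gripper value outside its range is refused whole. "jaw" is the finger opening in cm, from 0 to 8.54, set as the call begins (left out, the last holds). The fingers move at their own pace and stop on an object; the grip force is fixed at half the most. Time passes only in rows, so rows that do not move let the fingers close. It gives the time, the measured TCP pose, the force and the opening at its end, in the units of the state.
- manip.state(): the state, without advancing time (a new reading comes with each control period).
- manip.snapshot(name): name is "scene" or "side" or "wrist"; returns (picture, depth): 400x640x3 uint8, red, green, blue; 400x640 float32, m along the optical axis (not along the pixel's ray), 0 where there is no reading.
- manip.camera_info(name): a dict with "mtx" (3x3 intrinsics, pixels), "xyz" and "attitude" of the camera in the world; the wrist camera has in their place "tool_from_camera" (4x4, takes a point from camera to tool coordinates, whose origin is the TCP and whose axes are the tool frame's). Camera axes: x right, y up, looking along -z (the intrinsics and any distortion apply to the point x, -y, -z); pixel columns grow to the right and rows downward; lengths in m; the calibration is good to about 2 mm. The wrist camera is an equidistant fisheye: a pixel r from the principal point sees the ray r / f radians off the axis. A picture is of the moment at which its call begins: read the wrist's pose just before it. camera_info takes no time and is no camera call.
- manip.finish_job(): hands the job in, once; it reports no verdict.
The state is a dict: "clock": time; "q": joint angles; "qvel": joint speeds; "joint_efforts": joint torques, N m; "tool_pos": TCP position; "eef_rot": TCP orientation; "ft_force": force on the tool from outside, world axes, zero at the start; "ft_torque": the same for the moment, N m; "opening": opening from 0.0 (shut) to 1.0 (fully open).
Only numpy, scipy, OpenCV 4.12 (cv2) and the standard library are available. Lean on these libraries where they do the work, as an engineer would, in place of code of your own. Each camera call takes 0.05 s, during which the arm holds its last target. There are 200 camera calls.

TASK

Push the purple tube rack along the bench into the loader and up its short steel ramp, without lifting it, until its trailing edge drops behind the yellow lip and it lies level; push gently and do not ram it (never more than about 18 N on the rack). Only then throw the red lever beside the ramp fully forward, away from you, and let go of everything. Do not disturb the other things on the bench.

Things in the scene. Friction and masses are not known exactly. Their poses are not given: they have to be found in the camera images.
- dock: The loader: two aluminium guide rails, 46 mm tall, 8 mm thick, 102 mm apart inside, with a ramp between. Origin on the bench, midway between the rails, at the ramp's nominal foot; x level along the rails, up the ramp, away from the robot; y left; z up. Rails x = 5 to 262 mm, with entry flares at 20 degrees out to x = -55 mm; behind, a white housing 50 mm tall, x = 262 to 312 mm.
- lip_nominal (a point): Fixed point of the dock (its axes) at x = 90, z = 26 mm: the nominal crest of the yellow lip, top of the steel ramp (26 mm rise over 90 mm, 16 degrees). Past it a 10 mm step down to a level deck 16 mm above the bench. Ramp, lip and end pad are one insert clamped anywhere within 12 mm either way along dock x: its real place is not measured; see or feel it.
- pad_nominal (a point): Fixed point of the dock at x = 178, z = 28 mm: nominal middle of the sprung black end pad (20 mm tall), always 88 mm past the real lip. Spring 0.6 N per mm, 8 mm travel, then solid. The nose-down rack must press it in about 5 mm before its trailing edge clears the lip. Finger friction on the trailing face can hold that edge up: stop and slide the finger down to let it drop; but sliding it down the face while pushing on jams the rack.
- rack_center (a point): Purple tube rack: solid block 90 (x) x 96 (y) x 44 mm, low caps on top, 50 mm in all, 0.21 to 0.39 kg; too wide to grip. Its centre, 25 mm above its underside; trailing face at x = -45 mm. Starts flat on the bench between the flares, up to 4 mm and 0.05 rad off line. Corners rounded 8 mm. Takes 2 to 9 N to push. Level behind the lip this point is 41 mm above the bench.
- lever (a joint): Angle of the red lever, rad: near 0 it leans towards the robot (dock -x), and at 1.0, fully forward, it leans away; it is upright at 0.5 and stays where it is left.
- lever_tip (a point): Centre of the red ball (26 mm across) at the lever's end, 70 mm from the hinge on a 10 mm rod. The hinge lies along dock y, 22 mm above the bench, at dock x = 20, y = -155 mm, on a grey block 70 x 50 x 25 mm, so the ball goes from dock x = -14 to 54 mm. Less than 2 N at the ball moves it.
- spare_rack: Bystander: a teal tube rack with purple caps, 90 x 96 x 50 mm, left of the dock. Origin at the centre of its underside.
- tip_box: Bystander: blue closed box 85 x 120 x 50 mm, on the left. Origin at the centre of its underside.
- reagent_jar: Bystander: jar with a blue cap, 60 mm across, 90 mm tall, left of the dock's far end. Origin at the centre of its underside.
- wash_bottle: Bystander: clear bottle with an orange top and spout, 66 mm across, 195 mm tall, on the right. Origin at the centre of its underside.
- beaker: Bystander: glass beaker, 70 mm across, 90 mm tall, on the right. Origin at the centre of its underside.
- dish: Bystander: low white dish, 84 mm across, 20 mm tall, near right. Origin at the centre of its underside.
Not all that is in view belongs to the job. Of the things that look like the part that bears rack_center, the smaller one is meant.

How it is judged:
By the outcome, as a careful person would: the job done as asked, in the order asked, and still so for the second after the job is handed in, with the robot touching nothing.
It also fails if it takes over 72 s, if anything falls off the work surface, if the arm or the gripper's body presses on something with over 40 N, if the wrist force passes 120 N, or if a joint passes its speed limit or range.

## Working session

There is one attempt and no reset: what is moved stays moved. The work goes in short steps, Python scripts to look and compute and a tool call to move; the robot and the scene stay as the last step left them, time stands still between calls to the robot, and variables do not carry over. Pictures are saved under pics/ and viewed, about 8 in all and at most 12, crops included, and the job is handed in when it is done.

Besides the shell and the picture viewer there is one more tool, called after "Emit:" as name(argument=value, ...), one argument or row to a line, values as JSON. move_arm: Moves the arm, as the interface text tells. Its arguments: {"type":"object","properties":{"targets":{"type":"array","items":{"type":"object","properties":{"dp":{"type":"array","items":{"type":"number"}},"delta_rot":{"type":"array","items":{"type":"number"}}}}},"jaw":{"type":"number"}},"required":["targets"]}

```bash
mkdir -p pics; python3 - <<'E'
from station import manip
import cv2,numpy as np
print({k:np.round(v,3) for k,v in manip.state().items()}, manip.grip_point_offset)
for n in("scene","side"):
    p,d=manip.snapshot(n); cv2.imwrite(f"pics/{n}.png",p[:,:,::-1]); np.savez(f"{n}.npz",p=p,d=d)
for n in("scene","side","wrist"):
    print(n,manip.camera_info(n))
E
```

```text
{'clock': np.float64(0.0), 'q': array([ 1.193,  0.592,  0.048,  1.61 , -0.033,  0.943, -0.034]), 'qvel': array([-0.   ,  0.002, -0.002,  0.   ,  0.   ,  0.002, -0.001]), 'joint_efforts': array([-0.0000e+00, -5.4870e+01,  1.5470e+00, -1.9813e+01,  9.0000e-03,
        9.0000e-03, -0.0000e+00]), 'tool_pos': array([ 0.203, -0.695,  0.23 ]), 'eef_rot': array([-0.101,  0.701, -0.699,  0.1  ]), 'ft_force': array([-0.632, -0.425,  0.548]), 'ft_torque': array([-0.011, -0.043,  0.007]), 'opening': np.float64(0.999)} 0.0187
scene {'mtx': array([[403.47824909,   0.        , 323.78334339],
       [  0.        , 403.47824909, 203.35909586],
       [  0.        ,   0.        ,   1.        ]]), 'xyz': array([1.24980886, 0.28250451, 1.12374577]), 'attitude': array([0.17583991, 0.26267059, 0.78770453, 0.52877789])}
side {'mtx': array([[476.83406192,   0.        , 316.77104307],
       [  0.        , 476.83406192, 198.44402273],
       [  0.        ,   0.        ,   1.        ]]), 'xyz': array([0.09154306, 0.79857237, 1.16441785]), 'attitude': array([-0.08401867,  0.33675387,  0.90493275, -0.24624055])}
wrist {'mtx': array([[309.70691629,   0.        , 315.3620005 ],
       [  0.        , 309.70691629, 202.08659594],
       [  0.        ,   0.        ,   1.        ]]), 'tool_from_camera': array([[-9.71514869e-04, -9.44964286e-01, -3.27172056e-01,
        -8.42276381e-02],
       [-3.68029785e-04,  3.27172526e-01, -9.44964551e-01,
        -1.43028544e-01],
       [ 9.99999460e-01, -7.97638050e-04, -6.65627977e-04,
        -7.76369493e-04],
       [ 0.00000000e+00,  0.00000000e+00,  0.00000000e+00,
         1.00000000e+00]])}
```

View pics/scene.png

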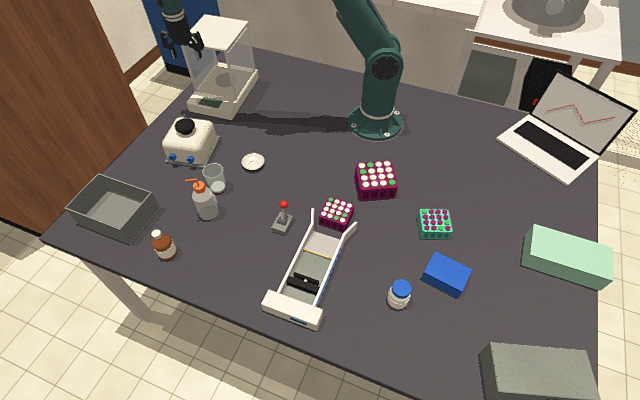

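View pics/side.png

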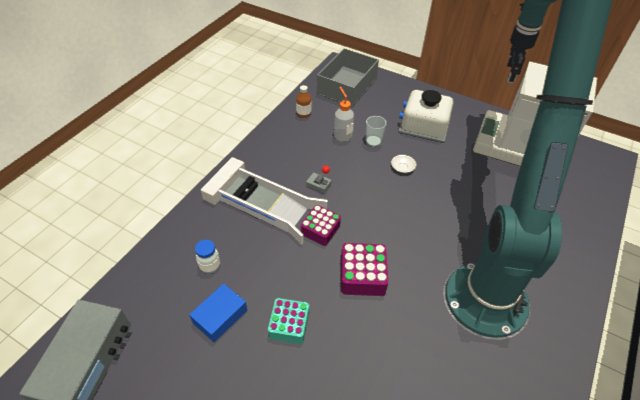

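The scene view shows two purple racks: a large one at (376,180) with green and white caps, and a small one at (336,213) between the dock flares. The small one fits "smaller" and the stated start. The red lever ball is at (284,204), the yellow lip near (318,252), the pad near (303,282) and the housing near (293,309). I'll measure these and confirm with one enlarged crop.

```bash
cat > h.py <<'E'
import numpy as np,cv2
from scipy.spatial.transform import Rotation as R
from station import manip
def cloud(n,d):
    c=manip.camera_info(n);K=c["mtx"]
    v,u=np.mgrid[:400,:640]
    P=np.stack([(u-K[0,2])/K[0,0]*d,-(v-K[1,2])/K[1,1]*d,-d],-1)
    return P@R.from_quat(c["attitude"]).as_matrix().T+c["xyz"]
def ray(n,u,v,z):
    c=manip.camera_info(n);K=c["mtx"]
    r=R.from_quat(c["attitude"]).apply([(u-K[0,2])/K[0,0],-(v-K[1,2])/K[1,1],-1])
    return c["xyz"]+r*(z-c["xyz"][2])/r[2]
E
python3 - <<'E'
from h import *
for n,box in(("scene",(225,170,380,340)),("side",(190,140,360,260))):
    f=np.load(n+".npz");p,d=f["p"],f["d"];W=cloud(n,d)
    hsv=cv2.cvtColor(p,cv2.COLOR_RGB2HSV);H,S,V=hsv[...,0],hsv[...,1],hsv[...,2]
    x0,y0,x1,y1=box;B=np.zeros((400,640),bool);B[y0:y1,x0:x1]=1;B&=d>0
    print(n,"bench z",np.median(W[...,2][B&(V<80)&(S<80)]))
    red=B&((H<5)|(H>175))&(S>180)&(V>120)
    v,u=np.nonzero(red);print("red n",len(u),u.mean(),v.mean(),"ray z~.083",ray(n,u.mean(),v.mean(),.083),"depth med",np.median(W[red],0))
    yel=B&(H>18)&(H<33)&(S>110)&(V>120)
    v,u=np.nonzero(yel);print("yel",len(u)); 
    if len(u): print(np.round([ray(n,a,b,.026) for a,b in zip(u,v)][::4],3).tolist(), np.median(W[yel],0))
    # rails: non-bench points with height
    Z=W[...,2]
    wh=B&(S<40)&(V>150)&(Z>.035)&(Z<.06)
    rack=B&(Z>.038)&(Z<.056)&(cv2.dilate((((H>150)&(H<172)&(S>120))*255).astype(np.uint8),np.ones((9,9)))>0)
    for nm,m in(("white",wh),("rack",rack)):
        k,l,st,ce=cv2.connectedComponentsWithStats(m.astype(np.uint8))
        for i in range(1,k):
            if st[i,4]<40: continue
            q=W[l==i];r=cv2.minAreaRect((q[:,:2]*1000).astype(np.float32))
            print(nm,st[i],"rect mm",np.round(r[0]),np.round(r[1]),round(r[2],1),"z",np.round(np.percentile(q[:,2],[5,50,95]),3))
    if n=="scene": cv2.imwrite("pics/crop1.png",cv2.resize(p[160:340,230:430,::-1],None,fx=3.3,fy=3.3,interpolation=cv2.INTER_CUBIC))
E
```

```text
scene bench z 0.002359146580195537
red n 40 283.5 204.05 ray z~.083 [ 0.5798476  -0.13285945  0.083     ] depth med [ 0.58891179 -0.12807727  0.09545199]
yel 31
[[0.676, -0.017, 0.026], [0.683, -0.014, 0.026], [0.676, 0.003, 0.026], [0.681, 0.009, 0.026], [0.676, 0.031, 0.026], [0.675, 0.044, 0.026], [0.68, 0.049, 0.026], [0.675, 0.07, 0.026]] [0.6762239  0.023287   0.02392882]
white [ 262  208   95  116 1405] rect mm [714.  27.] [362. 166.] 0.7 z [0.042 0.048 0.052]
rack [359 187  21   7  73] rect mm [395.  98.] [18. 70.] 16.3 z [0.039 0.047 0.055]
rack [318 197  36  29 664] rect mm [512.  22.] [97. 94.] 89.8 z [0.04  0.046 0.052]
rack [342 222  13  14  50] rect mm [567.  87.] [ 8. 61.] 70.7 z [0.04  0.045 0.048]
side bench z 0.03212690582012079
red n 40 325.5 169.0 ray z~.083 [ 0.58227383 -0.13073496  0.083     ] depth med [ 0.57749235 -0.12276025  0.09312979]
yel 1
[[0.673, 0.054, 0.026]] [0.67280299 0.05414927 0.0259827 ]
white [ 201  157  126   79 1090] rect mm [712.  33.] [366. 171.] 0.5 z [0.04  0.045 0.051]
rack [300 205  41  34 754] rect mm [508.  28.] [101.  93.] 89.5 z [0.039 0.044 0.05 ]
```

View pics/crop1.png

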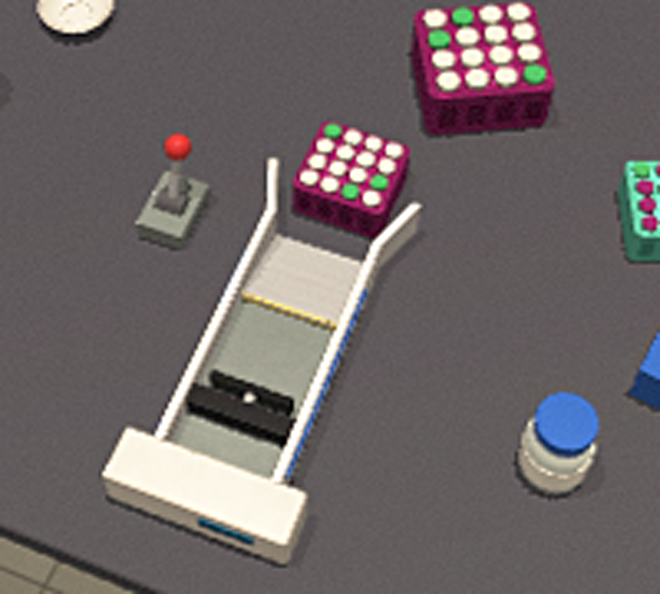

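The crop confirms the target: the small purple rack sits between the flares at full-frame pixel (336,213), with the lip at (319,253) and the ball at (284,204). The large rack at (376,180) is the decoy. Next I need the dock axis, the rack yaw, the obstacles on the path and the tool axes.

```bash
python3 - <<'E'
from h import *
s=manip.state();M=R.from_quat(s["eef_rot"]).as_matrix();print("tool axes cols\n",M.round(3))
A=[]
for n in("scene","side"):
    f=np.load(n+".npz");p,d=f["p"],f["d"];W=cloud(n,d);Z=W[...,2];X=W[...,0];Y=W[...,1]
    hsv=cv2.cvtColor(p,cv2.COLOR_RGB2HSV);H,S,V=hsv[...,0],hsv[...,1],hsv[...,2]
    print(n)
    w=(d>0)&(S<45)&(V>130)&(Z>.041)&(Z<.055)
    for nm,a,b in(("R",-.06,-.01),("L",.06,.11)):
        m=w&(X>.62)&(X<.82)&(Y>a)&(Y<b);c=np.polyfit(X[m],Y[m],1);print("rail",nm,m.sum(),"slope",c[0].round(4),"y@.6",np.polyval(c,.6).round(4))
    m=w&(X>.83)&(X<.92)&(np.abs(Y-.03)<.08);print("housing x",np.percentile(X[m],[1,20,80,99]).round(3),"y",np.percentile(Y[m],[1,99]).round(3))
    m=w&(X>.5)&(X<.62)&(np.abs(Y-.03)<.11);print("flare min x",np.percentile(X[m],[1,3]).round(3))
    pur=(d>0)&(H>150)&(H<172)&(S>120)
    for nm,a in(("small",(.44,.6,-.05,.09)),("big",(.25,.46,.0,.25))):
        m=(d>0)&(Z>.03)&(Z<.10)&(X>a[0])&(X<a[1])&(Y>a[2])&(Y<a[3])&(cv2.dilate(pur.astype(np.uint8),np.ones((7,7)))>0)
        q=W[m];print(nm,"x",np.percentile(q[:,0],[1,99]).round(3),"y",np.percentile(q[:,1],[1,99]).round(3),"z99",np.percentile(q[:,2],99).round(3))
        r=cv2.minAreaRect((q[:,:2]*1000).astype(np.float32));print("  rect",np.round(r[0],1),np.round(r[1],1),round(r[2],1))
    A.append(W[(d>0)])
    blk=(d>0)&(V<60)&(X>.7)&(X<.85)&(np.abs(Y-.03)<.05)&(Z>.02);print("pad",blk.sum(),np.percentile(X[blk],[2,50,98]).round(3) if blk.sum() else 0)
W=np.concatenate(A)
print("max z map (x rows .1.., y cols -.8...3)")
for x in np.arange(.1,.95,.1):
    print(round(x,1),[int(1000*np.percentile(q,99)) if len(q:=W[(abs(W[:,0]-x-.05)<.05)&(abs(W[:,1]-y-.05)<.05)][:,2]) else -1 for y in np.arange(-.8,.3,.1)])
E
```

```text
tool axes cols
 [[-0.96  -0.001  0.281]
 [-0.281  0.002 -0.96 ]
 [ 0.    -1.    -0.002]]
scene
rail R 162 slope 0.0186 y@.6 -0.0313
rail L 154 slope 0.0167 y@.6 0.0786
housing x [0.835 0.857 0.885 0.895] y [-0.049  0.108]
flare min x [0.5   0.502]
small x [0.468 0.583] y [-0.025  0.087] z99 0.053
  rect [527.8  32. ] [126.1 115.4] 0.5
big x [0.261 0.408] y [0.023 0.179] z99 0.072
  rect [330.  100.2] [129.1 133.2] 27.7
pad 383 [0.766 0.792 0.805]
side
rail R 131 slope 0.0197 y@.6 -0.0252
rail L 145 slope 0.0172 y@.6 0.0847
housing x [0.837 0.851 0.883 0.894] y [-0.047  0.109]
flare min x [0.5   0.502]
small x [0.464 0.554] y [-0.02   0.077] z99 0.052
  rect [508.4  27.3] [102.8  92.7] 88.2
big x [0.254 0.4  ] y [0.034 0.187] z99 0.071
  rect [326.5 106.1] [124.1 137.7] 28.1
pad 259 [0.762 0.782 0.798]
max z map (x rows .1.., y cols -.8...3)
0.1 [275, 502, 276, 4, 5, 715, 636, 12, 13, 4, 3]
0.2 [468, 498, 51, 4, 4, 4, 4, 4, 69, 69, 3]
0.3 [5, 131, 128, 5, 20, 4, 4, 4, 71, 70, 38]
0.4 [5, 135, 133, 5, 20, 4, 4, 50, 58, 3, 49]
0.5 [5, 93, 72, 90, 89, 4, 98, 51, 51, 37, 3]
0.6 [81, 83, 76, 146, 183, 4, 37, 47, 47, 4, 85]
0.7 [91, 90, 90, 5, 4, 4, 4, 47, 46, 3, 91]
0.8 [90, 90, 90, 121, 79, 4, 4, 52, 53, 51, 4]
0.9 [4, 4, 4, 4, 3, 4, 3, 3, 4, 4, 4]
```

Dock fit: origin about (0.584, 0.027), yaw +0.018 rad, lip x about 0.678 (dock +93 mm) and pad face about 0.763, which is consistent. The rack's trailing face is at x≈0.466 and its centre at y≈0.025. Next I move off to start behind it, with the jaws spread 5 cm across dock y for a two-point push.

Emit:
move_arm(
  targets=[
    {"dp":[-3.2,-0.5,0.9],"delta_rot":[0,5.1,0]},
    {"dp":[-3.3,-0.5,0.5],"delta_rot":[0,5.1,0]},
    {"dp":[-3.3,-0.5,0.2],"delta_rot":[0,5.1,0]},
    {"dp":[-2.5,0,-3]},
    {"dp":[-2,0,-3.3]},
  ],
  jaw=5.0,
)

```text
validation failed for argument at $.ta...
```

Emit:
move_arm(
  targets=[
    {"dp":[-3.2,-0.5,0.9],"delta_rot":[0,5.1,0]},
    {"dp":[-3.3,-0.5,0.5],"delta_rot":[0,5.1,0]},
    {"dp":[-3.3,-0.5,0.2],"delta_rot":[0,5.1,0]},
    {"dp":[-2.5,0,-3],"delta_rot":[0,0,0]},
    {"dp":[-2,0,-3.3],"delta_rot":[0,0,0]},
  ],
  jaw=5.0,
)

```text
clock: 0.52
tool_pos: [0.3502, -0.6288, 0.2457]
eef_rot: [0.006, -0.707, 0.708, -0.007]
ft_force: [1.0, 0.7, -0.3]
opening: 0.587
```

Emit:
move_arm(
  targets=[
    {"dp":[-0.5,0,-4],"delta_rot":[0,0,0]},
    {"dp":[-0.5,0,-4],"delta_rot":[0,0,0]},
    {"dp":[-0.5,0,-4],"delta_rot":[0,0,0]},
    {"dp":[-0.5,0,-4],"delta_rot":[0,0,0]},
    {"dp":[-0.5,0,-4],"delta_rot":[0,0,0]},
  ],
)

```text
clock: 0.93
tool_pos: [0.3683, -0.4259, 0.2459]
eef_rot: [-0.006, 0.707, -0.707, 0.006]
ft_force: [0.8, 0.2, -0.6]
opening: 0.589
```

Emit:
move_arm(
  targets=[
    {"dp":[-0.5,0,-4],"delta_rot":[0,0,0]},
    {"dp":[-0.5,0,-4],"delta_rot":[0,0,0]},
    {"dp":[-0.5,0,-4],"delta_rot":[0,0,0]},
    {"dp":[-0.5,0,-4],"delta_rot":[0,0,0]},
    {"dp":[-0.5,0,-4],"delta_rot":[0,0,0]},
  ],
)

```text
clock: 1.35
tool_pos: [0.3895, -0.2258, 0.2461]
eef_rot: [-0.006, 0.707, -0.707, 0.006]
ft_force: [1.0, 0.2, -0.1]
opening: 0.587
```

Emit:
move_arm(
  targets=[
    {"dp":[-0.9,0,-4],"delta_rot":[0,0,0]},
    {"dp":[-0.9,0,-4],"delta_rot":[0,0,0]},
    {"dp":[-0.9,0,-4],"delta_rot":[0,0,0]},
    {"dp":[-0.8,0,-4],"delta_rot":[0,0,0]},
    {"dp":[-0.8,0,-4],"delta_rot":[0,0,0]},
  ],
)

```text
clock: 1.77
tool_pos: [0.4292, -0.0251, 0.2463]
eef_rot: [0.006, -0.707, 0.707, -0.006]
ft_force: [0.4, -0.3, 0.4]
opening: 0.583
```

Emit:
move_arm(
  targets=[
    {"dp":[-0.2,0,-2.5],"delta_rot":[0,0,0]},
    {"dp":[0,0,-2.5],"delta_rot":[0,0,0]},
    {"dp":[0,2.5,0],"delta_rot":[0,0,0]},
    {"dp":[0,4,0],"delta_rot":[0,0,0]},
    {"dp":[0,4,0],"delta_rot":[0,0,0]},
  ],
)

```text
clock: 2.18
tool_pos: [0.4321, 0.024, 0.1413]
eef_rot: [-0.005, 0.707, -0.707, 0.009]
ft_force: [1.1, 0.0, -0.7]
opening: 0.585
```

```bash
python3 - <<'E'
from h import *
s=manip.state();print(s["tool_pos"].round(4),s["ft_force"].round(2));M=R.from_quat(s["eef_rot"]).as_matrix();print(M.round(3))
p,d=manip.snapshot("wrist");cv2.imwrite("pics/w1.png",p[:,:,::-1])
E
```

```text
[0.4321 0.024  0.1413] [ 1.12  0.02 -0.73]
[[-1.     0.005  0.019]
 [-0.019  0.001 -1.   ]
 [-0.005 -1.    -0.001]]
```

View pics/w1.png

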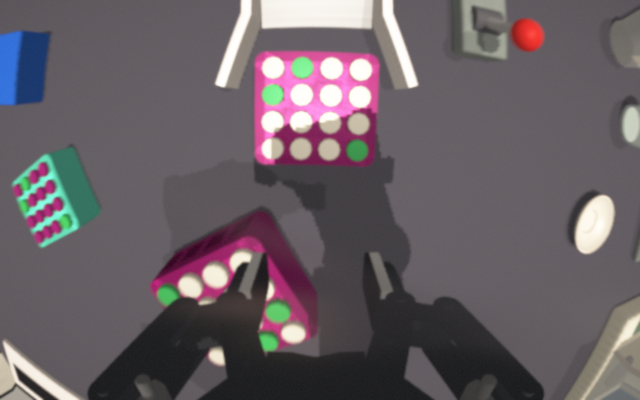

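Wrist view: the small rack is at (318,108), centred between the flares. The large rack's near corner at about (258,240) lies close to the left finger at (260,262). I'll measure that gap before descending.

```bash
cat >> h.py <<'E'
def wray(u,v,z,s):
    c=manip.camera_info("wrist");K=c["mtx"];T=c["tool_from_camera"]
    a=np.array([u-K[0,2],v-K[1,2]])/K[0,0];r=np.hypot(*a);k=np.sin(r)/max(r,1e-9)
    dc=np.array([a[0]*k,-a[1]*k,-np.cos(r)])
    M=R.from_quat(s["eef_rot"]).as_matrix();o=M@T[:3,3]+s["tool_pos"];w=M@T[:3,:3]@dc
    return (o+w*(z-o[2])/w[2]).round(4)
E
python3 - <<'E'
from h import *
s=manip.state()
for nm,u,v,z in(("big corner bottom",263,211,.0),("big corner top",258,240,.058),("small TL",262,163,.044),("small TR",374,164,.044),("small far L",260,55,.044),("small far R",374,56,.044),("ball",528,36,.083),("ramp foot L",262,25,0),("ramp foot R",372,25,0),("flare tip L",221,85,.046),("flare tip R",412,86,.046)): print(nm,wray(u,v,z,s))
E
```

```text
big corner bottom [0.4027 0.0735 0.    ]
big corner top [0.4008 0.0686 0.058 ]
small TL [0.4599 0.0653 0.044 ]
small TR [ 0.4609 -0.0212  0.044 ]
small far L [0.5424 0.0664 0.044 ]
small far R [ 0.5435 -0.0172  0.044 ]
ball [ 0.5717 -0.1253  0.083 ]
ramp foot L [0.576 0.073 0.   ]
ramp foot R [ 0.5781 -0.0229  0.    ]
flare tip L [0.5207 0.0958 0.046 ]
flare tip R [ 0.523  -0.0467  0.046 ]
```

Emit:
move_arm(
  targets=[
    {"dp":[0,3.8,0],"delta_rot":[0,0,0]},
    {"dp":[0,3.8,0],"delta_rot":[0,0,0]},
    {"dp":[0,3,0],"delta_rot":[0,0,0]},
    {"dp":[0,1.2,0],"delta_rot":[0,0,0]},
    {"dp":[-0.2,0,0],"delta_rot":[0,0,0]},
  ],
)

```text
clock: 2.65
tool_pos: [0.4308, 0.0228, 0.0214]
eef_rot: [0.009, -0.707, 0.708, -0.004]
ft_force: [-0.2, -0.6, -0.2]
opening: 0.584
```

Emit:
move_arm(
  targets=[
    {"dp":[-0.3,0,0],"delta_rot":[0,0,0]},
    {"dp":[-0.3,0,0],"delta_rot":[0,0,0]},
    {"dp":[-0.2,0,0],"delta_rot":[0,0,0]},
    {"dp":[-0.2,0,0],"delta_rot":[0,0,0]},
    {"dp":[-0.2,0,0],"delta_rot":[0,0,0]},
  ],
)

```text
clock: 3.07
tool_pos: [0.4456, 0.0232, 0.0244]
eef_rot: [-0.005, 0.707, -0.707, 0.007]
ft_force: [0.9, 1.2, -0.6]
opening: 0.588
```

Emit:
move_arm(
  targets=[
    {"dp":[-0.2,0,0],"delta_rot":[0,0,0]},
    {"dp":[-0.2,0,0],"delta_rot":[0,0,0]},
    {"dp":[-0.2,0,0],"delta_rot":[0,0,0]},
    {"dp":[-0.2,0,0],"delta_rot":[0,0,0]},
    {"dp":[-0.2,0,0],"delta_rot":[0,0,0]},
  ],
)

```text
clock: 3.48
tool_pos: [0.4543, 0.0233, 0.0232]
eef_rot: [0.007, -0.707, 0.707, -0.006]
ft_force: [0.2, -0.7, -1.3]
opening: 0.589
```

Emit:
move_arm(
  targets=[
    {"dp":[-0.2,0,0],"delta_rot":[0,0,0]},
    {"dp":[-0.2,0,0],"delta_rot":[0,0,0]},
    {"dp":[-0.2,0,0],"delta_rot":[0,0,0]},
    {"dp":[-0.2,0,0],"delta_rot":[0,0,0]},
    {"dp":[-0.2,0,0],"delta_rot":[0,0,0]},
  ],
)

```text
clock: 3.9
tool_pos: [0.4647, 0.0236, 0.0232]
eef_rot: [-0.006, 0.707, -0.707, 0.006]
ft_force: [-0.6, -0.9, -0.6]
opening: 0.587
```

Emit:
move_arm(
  targets=[
    {"dp":[-0.2,0,0],"delta_rot":[0,0,0]},
    {"dp":[-0.2,0,0],"delta_rot":[0,0,0]},
    {"dp":[-0.2,0,0],"delta_rot":[0,0,0]},
    {"dp":[-0.2,0,0],"delta_rot":[0,0,0]},
    {"dp":[-0.2,0,0],"delta_rot":[0,0,0]},
  ],
)

```text
clock: 4.32
tool_pos: [0.4748, 0.0238, 0.0233]
eef_rot: [0.006, -0.707, 0.707, -0.006]
ft_force: [-0.7, 0.3, -0.5]
opening: 0.584
```

Emit:
move_arm(
  targets=[
    {"dp":[-0.2,0,0],"delta_rot":[0,0,0]},
    {"dp":[-0.2,0,0],"delta_rot":[0,0,0]},
    {"dp":[-0.2,0,0],"delta_rot":[0,0,0]},
    {"dp":[-0.2,0,0],"delta_rot":[0,0,0]},
    {"dp":[-0.2,0,0],"delta_rot":[0,0,0]},
  ],
)

```text
clock: 4.73
tool_pos: [0.4847, 0.0239, 0.0233]
eef_rot: [0.006, -0.707, 0.707, -0.006]
ft_force: [-0.8, -0.4, -0.2]
opening: 0.586
```

```bash
cat >> h.py <<'E'
def rack():
    p,d=manip.snapshot("side");W=cloud("side",d);hsv=cv2.cvtColor(p,cv2.COLOR_RGB2HSV);H,S=hsv[...,0],hsv[...,1]
    X,Y,Z=W[...,0],W[...,1],W[...,2]
    m=(d>0)&(X>.43)&(X<.8)&(Y>-.04)&(Y<.09)&(H>150)&(H<172)&(S>110)
    t=m&(Z>.03)
    print("rack x",np.percentile(X[t],[1,50,99]).round(4),"y",np.percentile(Y[t],[1,99]).round(4),"ztop near/far",[np.percentile(Z[t&(np.abs(X-np.percentile(X[t],q))<.008)],90).round(4) for q in(8,92)])
    return p
E
python3 - <<'E'
from h import *
p=rack();cv2.imwrite("pics/s2.png",cv2.resize(p[130:280,180:400,::-1],None,fx=3.5,fy=3.5,interpolation=cv2.INTER_CUBIC))
F=[]
for i in range(4):
    F.append(manip.state()["ft_force"]);manip.snapshot("side")
print(np.mean(F,0).round(2))
E
```

```text
rack x [0.483  0.5424 0.5825] y [-0.0189  0.0801] ztop near/far [np.float64(0.0439), np.float64(0.0434)]
[ 0.03  0.07 -0.04]
```

View pics/s2.png

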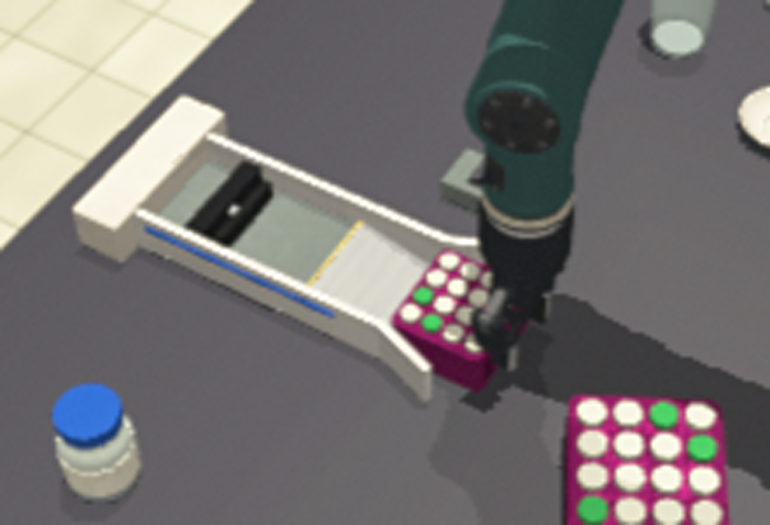

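The side crop shows the rack at about (455,320), straight and entering the flares, with the fingers on its trailing face. It has moved about 20 mm, so the finger face is about 8 mm ahead of the TCP. I'll continue slowly onto the ramp.

Emit:
move_arm(
  targets=[
    {"dp":[-0.15,0,0],"delta_rot":[0,0,0]},
    {"dp":[-0.15,0,0],"delta_rot":[0,0,0]},
    {"dp":[-0.15,0,0],"delta_rot":[0,0,0]},
    {"dp":[-0.15,0,0],"delta_rot":[0,0,0]},
    {"dp":[-0.15,0,0],"delta_rot":[0,0,0]},
  ],
)

```text
clock: 5.4
tool_pos: [0.4919, 0.024, 0.0232]
eef_rot: [0.006, -0.707, 0.707, -0.006]
ft_force: [-0.9, -0.7, 0.0]
opening: 0.586
```

Emit:
move_arm(
  targets=[
    {"dp":[-0.15,0,0],"delta_rot":[0,0,0]},
    {"dp":[-0.15,0,0],"delta_rot":[0,0,0]},
    {"dp":[-0.15,0,0],"delta_rot":[0,0,0]},
    {"dp":[-0.15,0,0],"delta_rot":[0,0,0]},
    {"dp":[-0.15,0,0],"delta_rot":[0,0,0]},
  ],
)

```text
clock: 5.82
tool_pos: [0.4998, 0.0242, 0.0233]
eef_rot: [-0.006, 0.707, -0.707, 0.006]
ft_force: [-1.3, 0.4, -0.1]
opening: 0.588
```

Emit:
move_arm(
  targets=[
    {"dp":[-0.15,0,0],"delta_rot":[0,0,0]},
    {"dp":[-0.15,0,0],"delta_rot":[0,0,0]},
    {"dp":[-0.15,0,0],"delta_rot":[0,0,0]},
    {"dp":[-0.15,0,0],"delta_rot":[0,0,0]},
    {"dp":[-0.15,0,0],"delta_rot":[0,0,0]},
  ],
)

```text
clock: 6.23
tool_pos: [0.5072, 0.0243, 0.0233]
eef_rot: [0.006, -0.707, 0.707, -0.006]
ft_force: [-1.6, 0.7, -0.6]
opening: 0.582
```

Emit:
move_arm(
  targets=[
    {"dp":[-0.2,0,0],"delta_rot":[0,0,0]},
    {"dp":[-0.2,0,0],"delta_rot":[0,0,0]},
    {"dp":[-0.2,0,0],"delta_rot":[0,0,0]},
    {"dp":[-0.2,0,0],"delta_rot":[0,0,0]},
    {"dp":[-0.2,0,0],"delta_rot":[0,0,0]},
  ],
)

```text
clock: 6.65
tool_pos: [0.5174, 0.0245, 0.0233]
eef_rot: [0.006, -0.707, 0.707, -0.006]
ft_force: [-1.2, 0.2, -1.1]
opening: 0.584
```

Emit:
move_arm(
  targets=[
    {"dp":[-0.2,0,0],"delta_rot":[0,0,0]},
    {"dp":[-0.2,0,0],"delta_rot":[0,0,0]},
    {"dp":[-0.2,0,0],"delta_rot":[0,0,0]},
    {"dp":[-0.2,0,0],"delta_rot":[0,0,0]},
    {"dp":[-0.2,0,0],"delta_rot":[0,0,0]},
  ],
)

```text
clock: 7.07
tool_pos: [0.5273, 0.0247, 0.0233]
eef_rot: [0.006, -0.707, 0.707, -0.006]
ft_force: [-1.0, 0.6, -0.8]
opening: 0.591
```

Emit:
move_arm(
  targets=[
    {"dp":[-0.2,0,0],"delta_rot":[0,0,0]},
    {"dp":[-0.2,0,0],"delta_rot":[0,0,0]},
    {"dp":[-0.2,0,0],"delta_rot":[0,0,0]},
    {"dp":[-0.2,0,0],"delta_rot":[0,0,0]},
    {"dp":[-0.2,0,0],"delta_rot":[0,0,0]},
  ],
)

```text
clock: 7.48
tool_pos: [0.5372, 0.0249, 0.0233]
eef_rot: [0.006, -0.707, 0.707, -0.006]
ft_force: [-0.6, -0.4, 0.0]
opening: 0.584
```

```bash
python3 -c "
from h import *
rack()"
```

```text
rack x [0.5443 0.5957 0.6345] y [-0.014   0.0796] ztop near/far [np.float64(0.0437), np.float64(0.0601)]
```

Emit:
move_arm(
  targets=[
    {"dp":[-0.2,0,0],"delta_rot":[0,0,0]},
    {"dp":[-0.2,0,0],"delta_rot":[0,0,0]},
    {"dp":[-0.2,0,0],"delta_rot":[0,0,0]},
    {"dp":[-0.2,0,0],"delta_rot":[0,0,0]},
    {"dp":[-0.2,0,0],"delta_rot":[0,0,0]},
  ],
)

```text
clock: 7.95
tool_pos: [0.5473, 0.0251, 0.0233]
eef_rot: [-0.006, 0.707, -0.707, 0.006]
ft_force: [-1.1, -1.1, -0.6]
opening: 0.586
```

Emit:
move_arm(
  targets=[
    {"dp":[-0.2,0,0],"delta_rot":[0,0,0]},
    {"dp":[-0.2,0,0],"delta_rot":[0,0,0]},
    {"dp":[-0.2,0,0],"delta_rot":[0,0,0]},
    {"dp":[-0.2,0,0],"delta_rot":[0,0,0]},
    {"dp":[-0.2,0,0],"delta_rot":[0,0,0]},
  ],
)

```text
clock: 8.37
tool_pos: [0.5573, 0.0252, 0.0233]
eef_rot: [0.006, -0.707, 0.707, -0.006]
ft_force: [-1.1, -0.6, -1.0]
opening: 0.584
```

Emit:
move_arm(
  targets=[
    {"dp":[-0.2,0,0],"delta_rot":[0,0,0]},
    {"dp":[-0.2,0,0],"delta_rot":[0,0,0]},
    {"dp":[-0.2,0,0],"delta_rot":[0,0,0]},
    {"dp":[-0.2,0,0],"delta_rot":[0,0,0]},
    {"dp":[-0.2,0,0],"delta_rot":[0,0,0]},
  ],
)

```text
clock: 8.78
tool_pos: [0.5665, 0.0253, 0.0233]
eef_rot: [0.007, -0.707, 0.707, -0.006]
ft_force: [-1.9, -0.8, 1.3]
opening: 0.587
```

Emit:
move_arm(
  targets=[
    {"dp":[-0.2,0,0],"delta_rot":[0,0,0]},
    {"dp":[-0.2,0,0],"delta_rot":[0,0,0]},
    {"dp":[-0.2,0,0],"delta_rot":[0,0,0]},
    {"dp":[-0.2,0,0],"delta_rot":[0,0,0]},
    {"dp":[-0.2,0,0],"delta_rot":[0,0,0]},
  ],
)

```text
clock: 9.2
tool_pos: [0.5772, 0.0256, 0.0233]
eef_rot: [0.006, -0.707, 0.707, -0.006]
ft_force: [-2.1, -0.8, 1.9]
opening: 0.587
```

```bash
python3 -c "
from h import *
rack()"
```

```text
rack x [0.5877 0.647  0.6722] y [-0.0134  0.0808] ztop near/far [np.float64(0.0509), np.float64(0.0712)]
```

Emit:
move_arm(
  targets=[
    {"dp":[-0.2,-0.06,0],"delta_rot":[0,0,0]},
    {"dp":[-0.2,-0.06,0],"delta_rot":[0,0,0]},
    {"dp":[-0.2,-0.06,0],"delta_rot":[0,0,0]},
    {"dp":[-0.2,-0.06,0],"delta_rot":[0,0,0]},
    {"dp":[-0.2,-0.06,0],"delta_rot":[0,0,0]},
  ],
)

```text
clock: 9.67
tool_pos: [0.5876, 0.0258, 0.0263]
eef_rot: [-0.006, 0.707, -0.707, 0.006]
ft_force: [-1.1, 0.2, -0.5]
opening: 0.589
```

Emit:
move_arm(
  targets=[
    {"dp":[-0.2,-0.06,0],"delta_rot":[0,0,0]},
    {"dp":[-0.2,-0.06,0],"delta_rot":[0,0,0]},
    {"dp":[-0.2,-0.06,0],"delta_rot":[0,0,0]},
    {"dp":[-0.2,-0.06,0],"delta_rot":[0,0,0]},
    {"dp":[-0.2,-0.06,0],"delta_rot":[0,0,0]},
  ],
)

```text
clock: 10.08
tool_pos: [0.5972, 0.026, 0.0294]
eef_rot: [0.006, -0.707, 0.707, -0.006]
ft_force: [-1.2, -0.2, -0.6]
opening: 0.585
```

Emit:
move_arm(
  targets=[
    {"dp":[-0.2,-0.06,0],"delta_rot":[0,0,0]},
    {"dp":[-0.2,-0.06,0],"delta_rot":[0,0,0]},
    {"dp":[-0.2,-0.06,0],"delta_rot":[0,0,0]},
    {"dp":[-0.2,-0.06,0],"delta_rot":[0,0,0]},
    {"dp":[-0.2,-0.06,0],"delta_rot":[0,0,0]},
  ],
)

```text
clock: 10.5
tool_pos: [0.6071, 0.0261, 0.0324]
eef_rot: [0.006, -0.707, 0.707, -0.006]
ft_force: [-2.7, 0.1, 1.1]
opening: 0.585
```

```bash
python3 -c "
from h import *
rack()"
```

```text
rack x [0.6138 0.6694 0.7038] y [-0.0088  0.0817] ztop near/far [np.float64(0.0559), np.float64(0.0782)]
```

Emit:
move_arm(
  targets=[
    {"dp":[-0.2,-0.06,0],"delta_rot":[0,0,0]},
    {"dp":[-0.2,-0.06,0],"delta_rot":[0,0,0]},
    {"dp":[-0.2,-0.06,0],"delta_rot":[0,0,0]},
    {"dp":[-0.2,-0.06,0],"delta_rot":[0,0,0]},
    {"dp":[-0.2,-0.06,0],"delta_rot":[0,0,0]},
  ],
)

```text
clock: 10.97
tool_pos: [0.6178, 0.0264, 0.0354]
eef_rot: [-0.006, 0.707, -0.707, 0.007]
ft_force: [-0.4, 0.9, -0.4]
opening: 0.586
```

Emit:
move_arm(
  targets=[
    {"dp":[-0.2,-0.06,0],"delta_rot":[0,0,0]},
    {"dp":[-0.2,-0.06,0],"delta_rot":[0,0,0]},
    {"dp":[-0.2,-0.06,0],"delta_rot":[0,0,0]},
    {"dp":[-0.2,-0.06,0],"delta_rot":[0,0,0]},
    {"dp":[-0.2,-0.06,0],"delta_rot":[0,0,0]},
  ],
)

```text
clock: 11.38
tool_pos: [0.6276, 0.0265, 0.0384]
eef_rot: [-0.006, 0.707, -0.707, 0.007]
ft_force: [0.4, 0.3, -0.6]
opening: 0.585
```

```bash
python3 -c "
from h import *
rack()"
```

```text
rack x [0.6347 0.678  0.7341] y [-0.0011  0.0836] ztop near/far [np.float64(0.0677), np.float64(0.0628)]
```

Rack has tipped nose-down over the lip. Advancing to the pad.

Emit:
move_arm(
  targets=[
    {"dp":[-0.2,-0.06,0],"delta_rot":[0,0,0]},
    {"dp":[-0.2,-0.06,0],"delta_rot":[0,0,0]},
    {"dp":[-0.2,-0.06,0],"delta_rot":[0,0,0]},
    {"dp":[-0.2,-0.06,0],"delta_rot":[0,0,0]},
    {"dp":[-0.2,-0.06,0],"delta_rot":[0,0,0]},
  ],
)

```text
clock: 11.85
tool_pos: [0.6369, 0.0266, 0.0412]
eef_rot: [0.007, -0.707, 0.707, -0.006]
ft_force: [-1.1, -0.5, -1.4]
opening: 0.588
```

Emit:
move_arm(
  targets=[
    {"dp":[-0.15,-0.04,0],"delta_rot":[0,0,0]},
    {"dp":[-0.15,-0.04,0],"delta_rot":[0,0,0]},
    {"dp":[-0.15,-0.04,0],"delta_rot":[0,0,0]},
    {"dp":[-0.15,-0.04,0],"delta_rot":[0,0,0]},
    {"dp":[-0.15,-0.04,0],"delta_rot":[0,0,0]},
  ],
)

```text
clock: 12.27
tool_pos: [0.6446, 0.0268, 0.0433]
eef_rot: [-0.006, 0.707, -0.707, 0.006]
ft_force: [-1.7, -0.5, 0.4]
opening: 0.584
```

```bash
python3 -c "
from h import *
rack()"
```

```text
rack x [0.6485 0.6883 0.7548] y [-0.0004  0.0823] ztop near/far [np.float64(0.0677), np.float64(0.0615)]
```

Emit:
move_arm(
  targets=[
    {"dp":[-0.1,-0.03,0],"delta_rot":[0,0,0]},
    {"dp":[-0.1,-0.03,0],"delta_rot":[0,0,0]},
    {"dp":[-0.1,-0.03,0],"delta_rot":[0,0,0]},
    {"dp":[-0.1,-0.03,0],"delta_rot":[0,0,0]},
    {"dp":[-0.1,-0.03,0],"delta_rot":[0,0,0]},
  ],
)

```text
clock: 12.73
tool_pos: [0.6496, 0.0269, 0.0448]
eef_rot: [0.006, -0.707, 0.707, -0.006]
ft_force: [-0.2, 0.2, 0.4]
opening: 0.586
```

Emit:
move_arm(
  targets=[
    {"dp":[-0.1,-0.03,0],"delta_rot":[0,0,0]},
    {"dp":[-0.1,-0.03,0],"delta_rot":[0,0,0]},
    {"dp":[-0.1,-0.03,0],"delta_rot":[0,0,0]},
    {"dp":[-0.1,-0.03,0],"delta_rot":[0,0,0]},
    {"dp":[-0.1,-0.03,0],"delta_rot":[0,0,0]},
  ],
)

```text
clock: 13.15
tool_pos: [0.6546, 0.027, 0.0463]
eef_rot: [0.006, -0.707, 0.707, -0.006]
ft_force: [-0.5, -0.5, -0.1]
opening: 0.581
```

```bash
python3 -c "
from h import *
rack()"
```

```text
rack x [0.6536 0.6928 0.7657] y [-0.0021  0.0827] ztop near/far [np.float64(0.0663), np.float64(0.0603)]
```

Emit:
move_arm(
  targets=[
    {"dp":[-0.1,-0.02,0],"delta_rot":[0,0,0]},
    {"dp":[-0.1,-0.02,0],"delta_rot":[0,0,0]},
    {"dp":[-0.1,-0.02,0],"delta_rot":[0,0,0]},
    {"dp":[-0.1,-0.02,0],"delta_rot":[0,0,0]},
    {"dp":[-0.1,-0.02,0],"delta_rot":[0,0,0]},
  ],
)

```text
clock: 13.62
tool_pos: [0.6596, 0.027, 0.0473]
eef_rot: [0.006, -0.707, 0.707, -0.006]
ft_force: [-0.6, -0.9, -0.4]
opening: 0.587
```

Emit:
move_arm(
  targets=[
    {"dp":[-0.1,-0.02,0],"delta_rot":[0,0,0]},
    {"dp":[-0.1,-0.02,0],"delta_rot":[0,0,0]},
    {"dp":[-0.1,-0.02,0],"delta_rot":[0,0,0]},
    {"dp":[0,0,0],"delta_rot":[0,0,0]},
    {"dp":[0,0,0],"delta_rot":[0,0,0]},
  ],
)

```text
clock: 14.03
tool_pos: [0.6629, 0.0271, 0.048]
eef_rot: [-0.006, 0.707, -0.707, 0.006]
ft_force: [0.1, 0.2, 0.2]
opening: 0.584
```

```bash
python3 -c "
from h import *
p=rack();cv2.imwrite('pics/s3.png',cv2.resize(p[130:270,180:380,::-1],None,fx=4,fy=4,interpolation=cv2.INTER_CUBIC))
F=[]
for i in range(3):
    F.append(manip.state()['ft_force']);manip.snapshot('side')
print(np.mean(F,0).round(2))"
```

```text
rack x [0.6664 0.7004 0.782 ] y [-0.0118  0.0825] ztop near/far [np.float64(0.0674), np.float64(0.0595)]
[-0.26  0.01 -0.1 ]
```

View pics/s3.png

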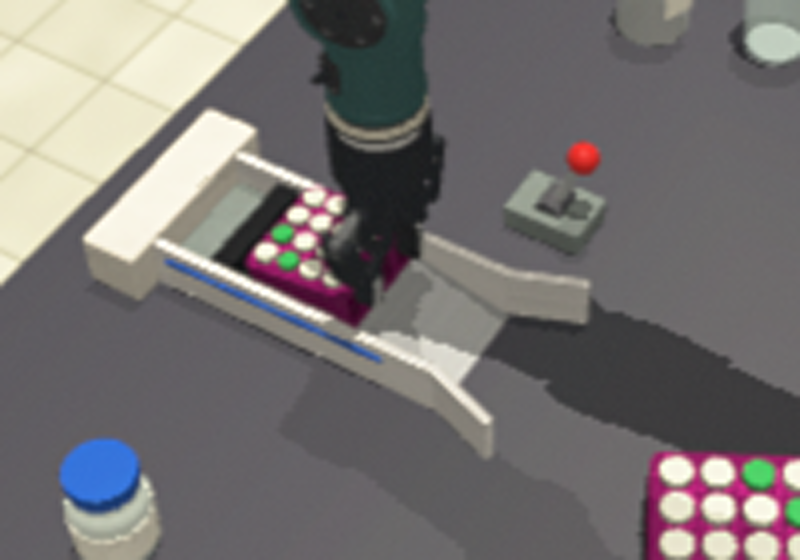

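The side crop shows the rack nose at the pad (240,230) and the trailing face on the lip near (360,320), still nose-down. I'll press on in small steps.

Emit:
move_arm(
  targets=[
    {"dp":[-0.1,0,0],"delta_rot":[0,0,0]},
    {"dp":[-0.1,0,0],"delta_rot":[0,0,0]},
    {"dp":[-0.1,0,0],"delta_rot":[0,0,0]},
    {"dp":[0,0,0],"delta_rot":[0,0,0]},
    {"dp":[0,0,0],"delta_rot":[0,0,0]},
  ],
)

```text
clock: 14.65
tool_pos: [0.6654, 0.0272, 0.0478]
eef_rot: [0.006, -0.707, 0.707, -0.006]
ft_force: [-0.0, 0.7, -0.1]
opening: 0.586
```

Emit:
move_arm(
  targets=[
    {"dp":[-0.1,0,0],"delta_rot":[0,0,0]},
    {"dp":[-0.1,0,0],"delta_rot":[0,0,0]},
    {"dp":[0,0,0],"delta_rot":[0,0,0]},
    {"dp":[0,0,0],"delta_rot":[0,0,0]},
  ],
)

```text
clock: 14.98
tool_pos: [0.667, 0.0272, 0.0477]
eef_rot: [0.007, -0.707, 0.707, -0.006]
ft_force: [-2.5, -0.4, 0.2]
opening: 0.586
```

```bash
python3 -c "
from h import *
rack()
F=[]
for i in range(3):
    F.append(manip.state()['ft_force']);manip.snapshot('side')
print(np.mean(F,0).round(2))"
```

```text
rack x [0.6603 0.7045 0.7818] y [-0.0072  0.0829] ztop near/far [np.float64(0.0634), np.float64(0.0598)]
[-2.02  0.17 -0.62]
```

Emit:
move_arm(
  targets=[
    {"dp":[-0.1,0,0],"delta_rot":[0,0,0]},
    {"dp":[0,0,0],"delta_rot":[0,0,0]},
    {"dp":[-0.1,0,0],"delta_rot":[0,0,0]},
    {"dp":[0,0,0],"delta_rot":[0,0,0]},
    {"dp":[0,0,0],"delta_rot":[0,0,0]},
  ],
)

```text
clock: 15.6
tool_pos: [0.6692, 0.0272, 0.0478]
eef_rot: [0.007, -0.707, 0.707, -0.006]
ft_force: [-2.7, 0.1, -0.2]
opening: 0.583
```

Emit:
move_arm(
  targets=[
    {"dp":[-0.1,0,0],"delta_rot":[0,0,0]},
    {"dp":[0,0,0],"delta_rot":[0,0,0]},
    {"dp":[-0.1,0,0],"delta_rot":[0,0,0]},
    {"dp":[0,0,0],"delta_rot":[0,0,0]},
    {"dp":[0,0,0],"delta_rot":[0,0,0]},
  ],
)

```text
clock: 16.02
tool_pos: [0.6711, 0.0273, 0.0478]
eef_rot: [0.007, -0.707, 0.707, -0.006]
ft_force: [-4.7, 0.7, 0.3]
opening: 0.581
```

```bash
python3 -c "
from h import *
rack()
F=[]
for i in range(3):
    F.append(manip.state()['ft_force']);manip.snapshot('side')
print(np.mean(F,0).round(2))"
```

```text
rack x [0.6758 0.709  0.7855] y [-0.0106  0.0832] ztop near/far [np.float64(0.063), np.float64(0.0598)]
[-4.51  0.34 -0.03]
```

Emit:
move_arm(
  targets=[
    {"dp":[-0.07,0,0],"delta_rot":[0,0,0]},
    {"dp":[0,0,0],"delta_rot":[0,0,0]},
    {"dp":[0,0,0],"delta_rot":[0,0,0]},
  ],
)

```text
clock: 16.47
tool_pos: [0.672, 0.0272, 0.0478]
eef_rot: [0.006, -0.707, 0.707, -0.006]
ft_force: [-5.2, -0.9, 0.3]
opening: 0.579
```

Emit:
move_arm(
  targets=[
    {"dp":[0,0.2,0],"delta_rot":[0,0,0]},
    {"dp":[0,0.2,0],"delta_rot":[0,0,0]},
    {"dp":[0,0.2,0],"delta_rot":[0,0,0]},
    {"dp":[0,0.2,0],"delta_rot":[0,0,0]},
    {"dp":[0,0,0],"delta_rot":[0,0,0]},
  ],
)

```text
clock: 16.88
tool_pos: [0.6712, 0.0272, 0.0392]
eef_rot: [0.007, -0.707, 0.707, -0.006]
ft_force: [-5.3, -0.5, 0.5]
opening: 0.587
```

```bash
python3 -c "
from h import *
p=rack();cv2.imwrite('pics/s4.png',cv2.resize(p[150:240,210:340,::-1],None,fx=6,fy=6,interpolation=cv2.INTER_CUBIC))
F=[]
for i in range(3):
    F.append(manip.state()['ft_force']);manip.snapshot('side')
print(np.mean(F,0).round(2))"
```

```text
rack x [0.6706 0.7208 0.7827] y [-0.0003  0.0842] ztop near/far [np.float64(0.0597), np.float64(0.0602)]
[-6.47  0.35  0.16]
```

View pics/s4.png

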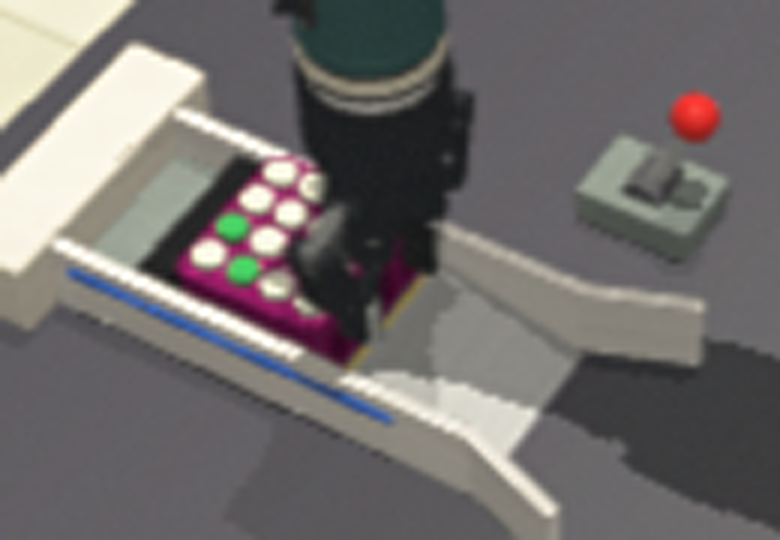

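Tops now read 59.7 and 60.2 mm, so the rack is level, and the yellow lip shows behind the trailing face at (390,315). I'll back off and verify.

Emit:
move_arm(
  targets=[
    {"dp":[0.1,0,0],"delta_rot":[0,0,0]},
    {"dp":[0.2,0,0],"delta_rot":[0,0,0]},
    {"dp":[0.3,0,0],"delta_rot":[0,0,0]},
    {"dp":[0.6,0,0],"delta_rot":[0,0,0]},
    {"dp":[1.2,0,0],"delta_rot":[0,0,0]},
  ],
)

```text
clock: 17.5
tool_pos: [0.6525, 0.027, 0.0411]
eef_rot: [-0.003, 0.707, -0.707, 0.009]
ft_force: [0.1, 0.2, 1.3]
opening: 0.583
```

Emit:
move_arm(
  targets=[
    {"dp":[2,-2,0],"delta_rot":[0,0,0]},
    {"dp":[2,-3,0],"delta_rot":[0,0,0]},
    {"dp":[2,-3,0],"delta_rot":[0,0,0]},
    {"dp":[2,-3,0],"delta_rot":[0,0,0]},
    {"dp":[2,0,0],"delta_rot":[0,0,0]},
  ],
  jaw=0,
)

```text
clock: 17.92
tool_pos: [0.554, 0.0257, 0.1562]
eef_rot: [-0.0, 0.708, -0.706, 0.012]
ft_force: [0.4, 0.7, -0.4]
opening: -0.008
```

```bash
python3 -c "
from h import *
p=rack();cv2.imwrite('pics/s5.png',cv2.resize(p[130:270,180:380,::-1],None,fx=4,fy=4,interpolation=cv2.INTER_CUBIC))
d=manip.snapshot('side')[1]
c=manip.state();print(c['clock'],c['tool_pos'],c['opening'])
for n in('side','scene'):
    p,_=manip.snapshot(n);hsv=cv2.cvtColor(p,cv2.COLOR_RGB2HSV);H,S,V=[hsv[...,i] for i in range(3)]
    B=np.zeros((400,640),bool);B[140:230,260:360]=1
    v,u=np.nonzero(B&((H<5)|(H>175))&(S>180)&(V>110));print(n,len(u),ray(n,u.mean(),v.mean(),.083) if len(u) else '')
"
```

```text
rack x [0.6737 0.6991 0.7823] y [-0.0139  0.0818] ztop near/far [np.float64(0.0598), np.float64(0.0593)]
18.0167 [0.54757058 0.02493316 0.15217751] -0.00025802521930387096
side 42 [ 0.58327972 -0.13037615  0.083     ]
scene 41 [ 0.58003568 -0.13307343  0.083     ]
```

View pics/s5.png

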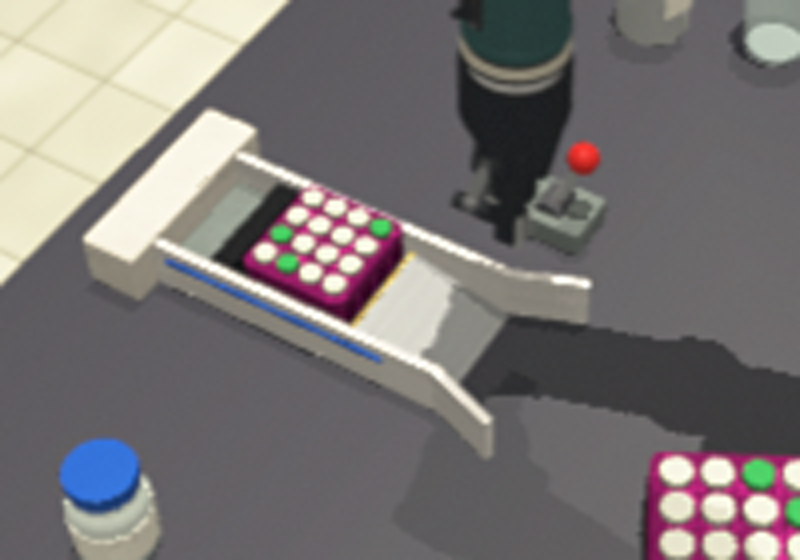

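The side crop shows the rack seated: level tops (59.8 and 59.3 mm), the whole yellow lip visible behind it (350-410, 255-320), and bystanders undisturbed. The lever ball is at about (0.580, -0.130, 0.085). Next is the lever with the jaws shut.

Emit:
move_arm(
  targets=[
    {"dp":[0.8,0,3.9],"delta_rot":[0,0,0]},
    {"dp":[0.8,0,3.9],"delta_rot":[0,0,0]},
    {"dp":[0.8,0,3.9],"delta_rot":[0,0,0]},
    {"dp":[0.4,0,3.8],"delta_rot":[0,0,0]},
    {"dp":[0,0,0],"delta_rot":[0,0,0]},
  ],
)

```text
clock: 18.53
tool_pos: [0.5232, -0.1414, 0.1492]
eef_rot: [0.001, -0.705, 0.709, -0.002]
ft_force: [-0.8, -0.1, -0.3]
opening: 0.001
```

```bash
python3 - <<'E'
from h import *
s=manip.state();print(s["tool_pos"].round(4));p,d=manip.snapshot("wrist");hsv=cv2.cvtColor(p,cv2.COLOR_RGB2HSV);H,S,V=[hsv[...,i] for i in range(3)]
m=((H<5)|(H>175))&(S>180)&(V>90)
k,l,st,ce=cv2.connectedComponentsWithStats(m.astype(np.uint8))
for i in range(1,k):
    if st[i,4]>60: print(st[i],wray(*ce[i],.085,s))
E
```

```text
[ 0.5232 -0.1414  0.1492]
[ 278  120   36   37 1049] [ 0.5811 -0.1277  0.085 ]
```

Emit:
move_arm(
  targets=[
    {"dp":[0,1.5,-1.3],"delta_rot":[0,0,0]},
    {"dp":[0,3,0],"delta_rot":[0,0,0]},
    {"dp":[0,3,0],"delta_rot":[0,0,0]},
    {"dp":[-0.8,0.4,0],"delta_rot":[0,0,0]},
    {"dp":[-0.8,0,0],"delta_rot":[0,0,0]},
  ],
)

```text
clock: 19.0
tool_pos: [0.5389, -0.1159, 0.0688]
eef_rot: [-0.008, 0.707, -0.707, 0.006]
ft_force: [-0.0, -0.1, 0.3]
opening: -0.0
```

Emit:
move_arm(
  targets=[
    {"dp":[-0.6,0,0],"delta_rot":[0,0,0]},
    {"dp":[-0.6,0,0],"delta_rot":[0,0,0]},
    {"dp":[-0.5,0,0],"delta_rot":[0,0,0]},
    {"dp":[-0.5,0,0],"delta_rot":[0,0,0]},
    {"dp":[-0.5,0,0],"delta_rot":[0,0,0]},
  ],
)

```text
clock: 19.42
tool_pos: [0.5659, -0.1165, 0.0718]
eef_rot: [-0.006, 0.707, -0.707, 0.006]
ft_force: [-1.5, 1.1, 2.2]
opening: -0.002
```

Emit:
move_arm(
  targets=[
    {"dp":[-0.5,0,0],"delta_rot":[0,0,0]},
    {"dp":[-0.5,0,0],"delta_rot":[0,0,0]},
    {"dp":[-0.5,0,0],"delta_rot":[0,0,0]},
    {"dp":[-0.5,0,0],"delta_rot":[0,0,0]},
    {"dp":[-0.5,0,0],"delta_rot":[0,0,0]},
  ],
)

```text
clock: 19.83
tool_pos: [0.5914, -0.1162, 0.0709]
eef_rot: [-0.006, 0.707, -0.707, 0.006]
ft_force: [-0.8, 1.1, 0.6]
opening: -0.004
```

Emit:
move_arm(
  targets=[
    {"dp":[0.4,0,0],"delta_rot":[0,0,0]},
    {"dp":[0,0,1.1],"delta_rot":[0,0,0]},
    {"dp":[-0.4,0,0],"delta_rot":[0,0,0]},
    {"dp":[-0.5,0,0],"delta_rot":[0,0,0]},
    {"dp":[-0.5,0,0],"delta_rot":[0,0,0]},
  ],
)

```text
clock: 20.25
tool_pos: [0.6008, -0.1281, 0.0707]
eef_rot: [0.006, -0.707, 0.707, -0.005]
ft_force: [-0.1, -0.5, -0.0]
opening: 0.001
```

Emit:
move_arm(
  targets=[
    {"dp":[-0.4,0,0],"delta_rot":[0,0,0]},
    {"dp":[-0.3,0,0],"delta_rot":[0,0,0]},
    {"dp":[-0.3,0,0],"delta_rot":[0,0,0]},
    {"dp":[-0.3,0,0],"delta_rot":[0,0,0]},
    {"dp":[0,0,0],"delta_rot":[0,0,0]},
  ],
)

```text
clock: 20.67
tool_pos: [0.6148, -0.1262, 0.0708]
eef_rot: [-0.006, 0.707, -0.707, 0.007]
ft_force: [-0.3, -0.4, -0.2]
opening: 0.003
```

```bash
python3 - <<'E'
from h import *
print(manip.state()["ft_force"].round(2))
for n in('side','scene'):
    p,_=manip.snapshot(n);hsv=cv2.cvtColor(p,cv2.COLOR_RGB2HSV);H,S,V=[hsv[...,i] for i in range(3)]
    B=np.zeros((400,640),bool);B[140:250,240:360]=1
    v,u=np.nonzero(B&((H<5)|(H>175))&(S>180)&(V>90));print(n,len(u),ray(n,u.mean(),v.mean(),.084) if len(u) else '')
E
```

```text
[-0.28 -0.37 -0.22]
side 13 [ 0.63442953 -0.11656319  0.084     ]
scene 47 [ 0.63946554 -0.1309419   0.084     ]
```

Emit:
move_arm(
  targets=[
    {"dp":[-0.2,0,0],"delta_rot":[0,0,0]},
    {"dp":[-0.2,0,0],"delta_rot":[0,0,0]},
    {"dp":[0,0,0],"delta_rot":[0,0,0]},
  ],
)

```text
clock: 21.02
tool_pos: [0.616, -0.1266, 0.0706]
eef_rot: [-0.008, 0.707, -0.707, 0.005]
ft_force: [-4.0, 1.1, 2.6]
opening: 0.004
```

Emit:
move_arm(
  targets=[
    {"dp":[-0.2,0,0],"delta_rot":[0,0,0]},
    {"dp":[-0.1,0,0],"delta_rot":[0,0,0]},
    {"dp":[0,0,0],"delta_rot":[0,0,0]},
  ],
)

```text
clock: 21.27
tool_pos: [0.6161, -0.1268, 0.0703]
eef_rot: [-0.01, 0.707, -0.707, 0.003]
ft_force: [-8.2, 0.1, 6.0]
opening: 0.004
```

The lever is against its stop: position stuck at 0.616 while the force rises to 8 N. I'll back off and lift clear.

Emit:
move_arm(
  targets=[
    {"dp":[0.5,0,0],"delta_rot":[0,0,0]},
    {"dp":[1,0,0],"delta_rot":[0,0,0]},
    {"dp":[2,0,0],"delta_rot":[0,0,0]},
    {"dp":[2,-1,0],"delta_rot":[0,0,0]},
    {"dp":[2,-3,0],"delta_rot":[0,0,0]},
  ],
)

```text
clock: 21.68
tool_pos: [0.5434, -0.1275, 0.1083]
eef_rot: [-0.008, 0.707, -0.707, 0.005]
ft_force: [-0.5, -0.4, 0.4]
opening: 0.002
```

Emit:
move_arm(
  targets=[
    {"dp":[2,-3.5,0],"delta_rot":[0,0,0]},
    {"dp":[2,-3.5,0],"delta_rot":[0,0,0]},
    {"dp":[0,-3.5,0],"delta_rot":[0,0,0]},
    {"dp":[0,0,0],"delta_rot":[0,0,0]},
    {"dp":[0,0,0],"delta_rot":[0,0,0]},
  ],
)

```text
clock: 22.1
tool_pos: [0.5083, -0.1292, 0.2186]
eef_rot: [0.003, -0.706, 0.708, -0.009]
ft_force: [0.5, 0.1, -0.6]
opening: 0.003
```

```bash
python3 - <<'E'
from h import *
p=rack();s=manip.state();print(s["clock"],s["tool_pos"].round(3),s["ft_force"].round(2))
for n in('side','scene'):
    p,_=manip.snapshot(n);hsv=cv2.cvtColor(p,cv2.COLOR_RGB2HSV);H,S,V=[hsv[...,i] for i in range(3)]
    B=np.zeros((400,640),bool);B[140:250,240:360]=1
    v,u=np.nonzero(B&((H<5)|(H>175))&(S>180)&(V>90));print(n,len(u),ray(n,u.mean(),v.mean(),.084) if len(u) else '')
    if n=="scene":cv2.imwrite('pics/f.png',cv2.resize(p[130:340,140:460,::-1],None,fx=2.5,fy=2.5,interpolation=cv2.INTER_CUBIC))
E
```

```text
rack x [0.674  0.7001 0.7822] y [-0.0141  0.0814] ztop near/far [np.float64(0.059), np.float64(0.0603)]
22.15 [ 0.507 -0.129  0.217] [ 0.08 -0.28 -0.59]
side 38 [ 0.63745484 -0.12590707  0.084     ]
scene 40 [ 0.63959334 -0.13023647  0.084     ]
```

View pics/f.png

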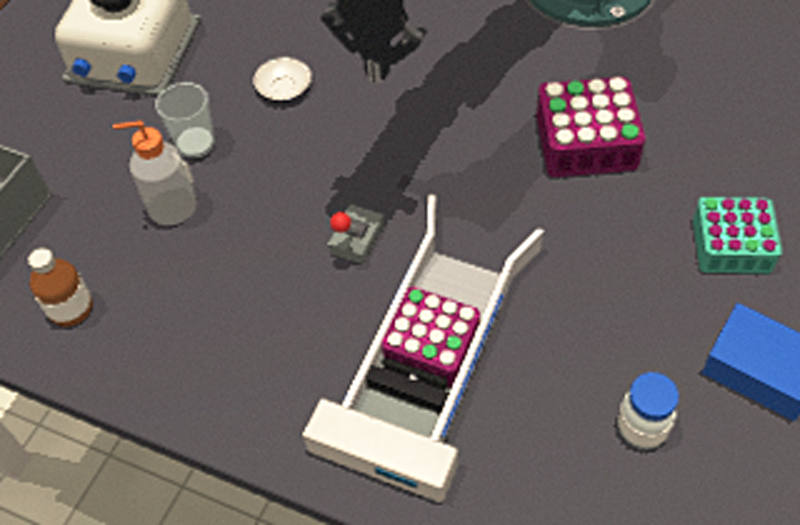

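The final scene crop shows the rack seated level behind the lip at (430,330), the lever leaning away with its ball at (340,222), the bystanders in place and the gripper clear of everything.

```bash
python3 -c "
from station import manip
print(manip.finish_job())"
```

```text
the job is handed in; nothing more can be done
None
```

The job is done and handed in at about 22 s. The small purple rack sits level behind the yellow lip, and the red lever is fully forward.

- **Push:** I pushed the rack with both fingertips, slightly spread, up the ramp and over the lip until it pressed in the end pad. With the finger stopped, I slid it down the face and the trailing edge dropped. The highest push force I read was about 6.5 N, against the 18 N limit.
- **Rack check:** After I backed off, the top measured 59.8 mm (near) and 59.3 mm (far), against 60 mm expected. After the lever was thrown it measured 59.0 and 60.3 mm, and the full lip was visible behind the rack before the throw.
- **Lever:** I pushed the ball with the jaws shut until it hit its stop; the force rose to 8 N in x (about 10 N in all) with no further motion. After release the ball stayed at x ≈ 0.638 m, against about 0.641 m expected for fully forward. My first contact was about 12 mm off-centre in y, so I backed off and corrected it mid-stroke.
- **Final state:** The gripper was clear of everything at z ≈ 0.22 m. The bystanders looked undisturbed by eye in the last picture; I did not measure them.
- **Disagreements:** The two fixed cameras differed by up to 6 mm in y. None of the final checks failed.

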